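Slide a spacer along the rail into the corner pocket of a checking plate

TASK

On the grey checking plate, use a fingertip to push the long two-hole steel spacer flat against the plate's long rail, close to where it lies, and then slide it along the rail, keeping it against the rail, fully home into the corner pocket at the rail's end. Only push it: never grip, lift or tip it. Leave everything else where it is, and finish with the hand clear.

Things in the scene. Friction and masses are not known exactly. Their poses are not given: they have to be found in the camera images.
- plate: Checking plate, screwed down: grey base 200 (x) x 360 (y) x 8 mm thick; origin at the centre of its underside. Aluminium walls 12 mm high (tops 20 mm above the origin) stand on it: a long rail, an end stop and a short lip, which together form the corner pocket, 43 mm wide and 35 mm deep, open towards -y and above.
- rail_face (a point): Foot of the rail's inner face, middle of its length: x = +80, y = 0, z = +8 mm in the plate's frame. The rail runs along the plate's y at its +x edge (y from -180 to +164 mm), 14 mm thick.
- stop_face (a point): Foot of the end stop's inner face, which closes the rail's +y end: x = +60, y = +150, z = +8 mm in the plate's frame. The stop is 14 mm thick and spans x from +25 to +94 mm.
- lip_face (a point): Foot of the lip's inner face at the pocket's mouth: x = +37, y = +115, z = +8 mm in the plate's frame. The lip faces the rail, is 12 mm thick and runs to the end stop; before it, down to about y = +94 mm, a flare turned 0.5 rad away from the rail leads in.
- pocket (a point): Where the centre of the spacer's underside lies when it is fully home: x = +60, y = +120, z = +8 mm in the plate's frame (the top face of the base). Axes parallel to the plate's. 25 mm of the spacer then still stick out of the pocket's mouth.
- spacer: Loose plain steel bar with two bolt-hole marks on top, 40 (x) x 60 (y) x 18 mm high, 0.2 to 0.35 kg, lying flat on the plate off the rail. Origin at the centre of its underside, y along its length; symmetrical, either end may go first. It starts turned up to 0.5 rad from the rail. Pushed at its middle it may jam askew on the rail; pressing the end that stands off then swings it flat.
- short_spacer: Bystander on the plate: square steel spacer 40 x 40 x 18 mm with one hole mark; origin at the centre of its underside.
- ring_spacer: Bystander on the plate: steel ring, 40 mm across, 18 mm high; origin at the centre of its underside.
- socket: Bystander on the plate: upright steel wrench socket, 28 mm across, 38 mm high; origin at the centre of its underside.
- tall_socket: Bystander on the bench: upright steel socket, 26 mm across, 65 mm high; origin at the centre of its underside.
- wrench: Bystander on the bench: steel wrench about 200 mm long lying flat; origin under its middle.
- oil_filter: Bystander on the bench: blue can-shaped oil filter, 76 mm across, 88 mm high; origin at the centre of its underside.
- grease_jar: Bystander on the bench: amber jar with a steel lid, 60 mm across, 75 mm high; origin at the centre of its underside.
Mind the look-alikes: they are no part of the job. Leave any turquoise or yellow look-alike of the spacer alone.

How it is judged:
By the outcome, as a careful person would: the job done as asked, in the order asked, and still so for the second after the job is handed in, with the robot touching nothing.
It also fails if it takes over 54 s, if anything falls off the work surface, if the arm or the gripper's body presses on something with over 40 N, if the wrist force passes 120 N, or if a joint passes its speed limit or range.

ROBOT

A 7-joint arm with a two-finger parallel gripper is mounted at the origin on the work surface. World frame = base frame: x ahead of the robot, y to its left, z up, the work surface at z = 0. Lengths are in m, angles in rad, forces in N, time in s.
With the tool pointing down it reaches from about 0.4 to 0.875 m from the base axis. Payload 19.3 kg.
Tool frame: the origin (TCP) lies on the centre line of the jaws, within the pads' length; the fingertips stand 8 mm ahead of it and the grasp point (between the pads) lies 11 mm behind it (bot.tip_extent is the distance from the TCP to the fingertips, in m); x points along the fingers, y is the direction in which the jaws open and shut, and the axes are right-handed (so a half turn about x gives the same grasp; the last joint's range is limited). The gripper opens to 85 mm and grips with 20 to 120 N. Pads are 22 mm wide; open, the fingers measure 114 mm over their backs; the gripper's body (76 mm by 85 mm) begins 54 mm behind the grasp point. The pads swing forward as they close: fully open they stand 13 mm farther back than shut.
Start: joints at [-1.271, 0.521, -0.036, 1.599, 0.021, 1.021, -0.113], TCP at [0.226, 0.583, 0.239] pointing down, gripper open.
Joint ranges: [-2.91, 2.91], [-0.3, 2.13], [-1.5, 1.42], [0.17, 2.43], [-1.26, 4.41], [0.16, 1.93], [-2.52, 2.52]. Speed limits (rad/s): [1.89, 1.89, 2.39, 2.39, 3.01, 3.01, 3.01].

INTERFACE

Orientations are given as [roll, pitch, yaw] about the fixed x, y, z axes, in that order (R = Rz(yaw) Ry(pitch) Rx(roll)).
In Python, from workcell import sensors, imaging, order, bot gives the robot as it stands.
- The arm moves only by the tool arm_command, never from a script. Its argument "commands" is a list of rows, each an object of numbers: "dx", "dy", "dz": the shift along the tool's x, y, z in cm; "twist": the turn about the tool's x in rad. A call has 1 to 12 rows; each row is the pose to reach, as a shift and turn from the pose measured when the call began, along the tool's axes at that moment; what a row does not reach only later rows make up. A row lasts 1/12 s, in which the tool goes at most 41.7 mm and 7.16 degrees, less where a joint would pass 70% of its speed; a pose out of reach is approached as far as the arm can. A call with a gripper value outside its range is refused whole. "grip" is the closure, from -1 (fully open) to 1 (shut), set as the call begins (left out, the last holds). The fingers move at their own pace and stop on an object; "squeeze" is the grip in N (left out, the last holds). Time passes only in rows, so rows that repeat a pose let the fingers close. It gives the time, the measured TCP pose, the force and the opening at its end, in the units of the state.
- sensors.observe(): the state, without advancing time (a new reading comes with each control period).
- imaging.grab_frame(name): name is "side" or "top"; returns the picture (384x512x3 uint8, red, green, blue); there is no depth.
- imaging.camera_info(name): a dict with "fx", "fy", "cx", "cy" (pixels), "origin" and "attitude" of the camera in the world. Camera axes: x right, y down, z forward; pixel columns grow to the right and rows downward; lengths in m; the calibration is good to about 2 mm. A picture is of the moment at which its call begins. camera_info takes no time and is no camera call.
- order.job_done(): hands the job in, once; it reports no verdict.
The state is a dict: "clock": time; "qpos": joint angles; "qd": joint speeds; "joint_efforts": joint torques, N m; "position": TCP position; "tool_rot": TCP orientation; "force": force on the tool from outside, world axes, zero at the start; "moment": the same for the moment, N m; "grip_width": finger opening in m.
Only numpy, scipy, OpenCV 4.12 (cv2) and the standard library are available. Lean on these libraries where they do the work, as an engineer would, in place of code of your own. Each camera call takes 0.05 s, during which the arm holds its last target.

## Working session

There is one attempt and no reset: what is moved stays moved. The work goes in short steps, Python scripts to look and compute and a tool call to move; the robot and the scene stay as the last step left them, time stands still between calls to the robot, and variables do not carry over. Pictures are saved under pics/ and viewed, and the job is handed in when it is done.

Besides the shell and the picture viewer there is one more tool, called by a JSON object that holds its "method" and its "body", one argument or row to a line. arm_command: Moves the arm, as the interface text tells. Its arguments: {"type":"object","properties":{"commands":{"type":"array"},"grip":{"type":"number"},"squeeze":{"type":"number"}},"required":["commands"]}

```bash
mkdir -p pics; ls; python3 - <<'E'
from workcell import sensors, imaging, order, bot
import cv2
s=sensors.observe(); print(s)
for n in("side","top"):
    print(n,imaging.camera_info(n))
    cv2.imwrite(f"pics/{n}0.png",cv2.resize(imaging.grab_frame(n)[:,:,::-1],(800,600),interpolation=cv2.INTER_CUBIC))
E
```

```text
pics
{'clock': 0.0, 'qpos': array([-1.2712263 ,  0.52197099, -0.03632357,  1.60000733,  0.02120978,
        1.02114788, -0.11279173]), 'qd': array([-0.00021669, -0.00058034,  0.00013628,  0.00094372,  0.00061676,
        0.00067511,  0.00099738]), 'joint_efforts': array([ 2.90063263e-04, -9.27114701e+01,  1.97947159e+00, -3.69944608e+01,
        1.77066098e-02,  7.71265535e-03, -4.01704244e-05]), 'position': array([0.22579193, 0.58242154, 0.23875284]), 'tool_rot': array([-1.48841482,  1.56964809, -1.85818477]), 'force': array([-0.35751023, -0.03840095, -0.72598487]), 'moment': array([-0.00978962, -0.0183246 ,  0.00384135]), 'grip_width': 0.08540563064785756}
side {'fx': 480.52281658259676, 'fy': 480.52281658259676, 'cx': 255.8781216969541, 'cy': 196.99336666502163, 'origin': array([0.28034004, 0.92655991, 0.77898795]), 'attitude': array([-2.20887499,  0.01507615, -2.83297737])}
top {'fx': 451.152813310744, 'fy': 451.152813310744, 'cx': 250.79497016726523, 'cy': 182.9289210422684, 'origin': array([0.45565401, 0.02740645, 1.27914066]), 'attitude': array([-3.03998637, -0.02134907, -1.59031755])}
```

View pics/top0.png

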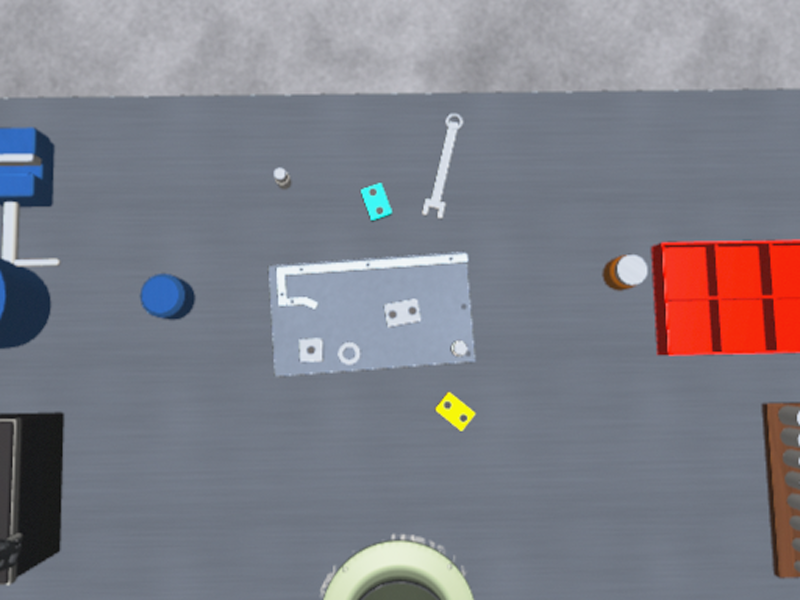

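View pics/side0.png

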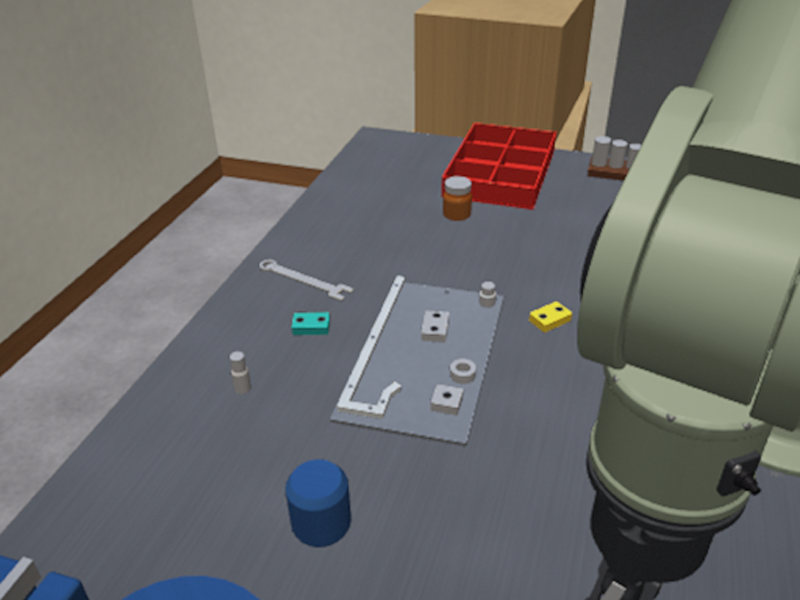

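The top view (800x600 pixels) shows these candidates:
- Grey two-hole bar at (402,313), which is the long spacer.
- Turquoise look-alike at (376,202).
- Yellow look-alike at (455,411).
- One-hole square at (311,350).
- Ring at (348,353).
- Socket at (459,348).

I choose the grey bar at (402,313). The rail runs along y≈265, and the pocket is at the left, around (297,285).

```bash
cat > h.py <<'E'
import numpy as np, cv2
from scipy.spatial.transform import Rotation as R
from workcell import sensors, imaging, order, bot
def ray(cam,uv,z):
    i=imaging.camera_info(cam); uv=np.atleast_2d(uv).astype(float)
    d=np.c_[(uv[:,0]-i['cx'])/i['fx'],(uv[:,1]-i['cy'])/i['fy'],np.ones(len(uv))]
    d=d@R.from_euler('xyz',i['attitude']).as_matrix().T
    o=i['origin']; return o+d*((z-o[2])/d[:,2])[:,None]
def proj(cam,P):
    i=imaging.camera_info(cam); p=(np.atleast_2d(P)-i['origin'])@R.from_euler('xyz',i['attitude']).as_matrix()
    return np.c_[p[:,0]/p[:,2]*i['fx']+i['cx'],p[:,1]/p[:,2]*i['fy']+i['cy']]
E
python3 - <<'E'
from h import *
f=imaging.grab_frame("top"); np.save("top0.npy",f)
c=f[155:250,165:315]; cv2.imwrite("pics/crop0.png",cv2.resize(c[:,:,::-1],None,fx=5,fy=5,interpolation=cv2.INTER_CUBIC))
g=cv2.cvtColor(f,cv2.COLOR_RGB2HSV)
for uv in[(250,185),(257,200),(258,205),(260,195),(200,225),(240,168),(140,200),(180,210)]: print(uv,f[uv[1],uv[0]],g[uv[1],uv[0]])
E
```

```text
(250, 185) [149 163 183] [108  47 183]
(257, 200) [214 220 230] [109  18 230]
(258, 205) [215 222 231] [107  18 231]
(260, 195) [214 221 230] [107  18 230]
(200, 225) [119 122 129] [111  20 129]
(240, 168) [237 243 246] [100   9 246]
(140, 200) [112 120 132] [108  39 132]
(180, 210) [144 157 178] [109  49 178]
```

View pics/crop0.png

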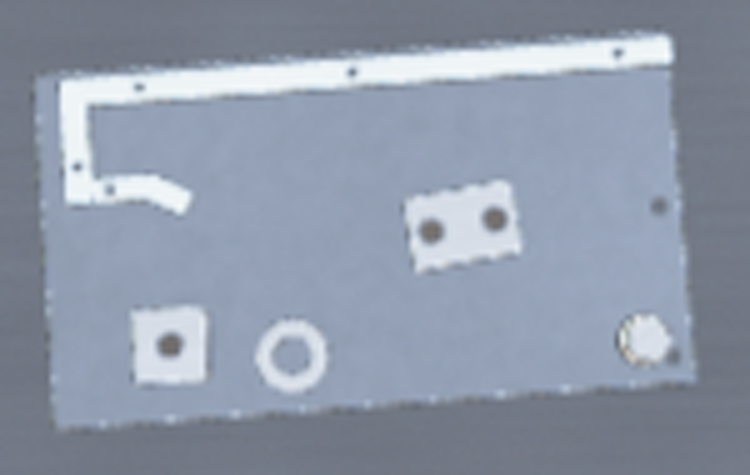

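The crop confirms the choice: a grey two-hole bar at crop (462,226), 40x60 in proportion. The walls are bright white and the rail is along the top. Next I measure.

```bash
cat >> h.py <<'E'
def rect(cam,mask,z,big=True):
    cs,_=cv2.findContours(mask,cv2.RETR_EXTERNAL,cv2.CHAIN_APPROX_NONE)
    out=[]
    for c in cs:
        if len(c)<15: continue
        P=ray(cam,c[:,0,:],z)[:,:2]
        r=cv2.minAreaRect((P*1000).astype(np.float32)); out.append((c[:,0].mean(0),r))
    return out
E
python3 - <<'E'
from h import *
f=np.load("top0.npy"); g=cv2.cvtColor(f,cv2.COLOR_RGB2HSV).astype(int)
roi=np.zeros(f.shape[:2],np.uint8); roi[155:250,165:315]=1
m=((f[...,2]>158)|(g[...,2]>158)).astype(np.uint8)
k=(roi*(g[...,2]>140)).astype(np.uint8)
k=cv2.morphologyEx(k,cv2.MORPH_CLOSE,np.ones((5,5)))
print("plate");[print(a,r) for a,r in rect("top",k,.008)]
w=(roi*(g[...,2]>207)).astype(np.uint8)
print("bright");[print(a,r) for a,r in rect("top",w,.026)]
print("walls z20");[print(a,r) for a,r in rect("top",w,.020)]
# holes in the spacer
n,l,st,ce=cv2.connectedComponentsWithStats(((g[...,2]<130)*roi).astype(np.uint8))
for i in range(1,n):
    if 3<st[i,4]<60: print(ce[i],st[i,4],ray("top",ce[i],.026)[0]*1000,ray("top",ce[i],.02)[0]*1000)
# rail edges per column: inner edge subpixel
V=g[...,2].astype(float)
inn=[];out=[]
for u in range(190,298,3):
    col=V[155:185,u]; i=np.where(col>225)[0]
    if len(i)==0: continue
    b=i.max(); lo,hi=col[b+3],col[i].max(); t=(lo+hi)/2
    j=next((j for j in range(i.min(),29) if col[j]>=t>col[j+1]),None)
    if j is None: continue
    inn.append((u,155+j+(col[j]-t)/(col[j]-col[j+1])))
P=ray("top",np.array(inn),.020)[:,:2]*1000
vx,vy,x0,y0=cv2.fitLine(P.astype(np.float32),cv2.DIST_HUBER,0,.01,.01).ravel()
print("rail inner top edge dir",vx,vy,"ang of +y axis",np.arctan2(-vx*np.sign(vy),vy*np.sign(vy)),"pt",x0,y0)
E
```

```text
plate
[237.43908629 200.63451777] ((536.5703125, 35.471038818359375), (202.71266174316406, 364.01123046875), 3.164848566055298)
bright
[222.92105263 225.55263158] ((466.0980529785156, 78.61251831054688), (35.924034118652344, 35.75754165649414), 88.90837860107422)
[294.13636364 222.        ] ((471.9007873535156, -120.96150207519531), (19.461341857910156, 22.113115310668945), 88.36249542236328)
[198.46153846 223.5       ] ((472.35260009765625, 144.7752227783203), (40.83633041381836, 38.4286994934082), 4.408141136169434)
[257.06060606 199.63636364] ((535.9413452148438, -18.862319946289062), (41.033485412597656, 60.62073516845703), 9.973026275634766)
[225.69018405 173.79447853] ((591.920654296875, 31.843307495117188), (79.38851165771484, 343.81414794921875), 3.329486131668091)
walls z20
[222.92105263 225.55263158] ((466.1480407714844, 78.85769653320312), (36.09601593017578, 35.92877960205078), 88.90848541259766)
[294.13636364 222.        ] ((471.97857666015625, -121.6718978881836), (19.554519653320312, 22.218994140625), 88.36255645751953)
[198.46153846 223.5       ] ((472.43255615234375,
[... 1171 characters left out ...]
  ]
[299.57142857 232.14285714] 7 [ 443.64123169 -134.20654843   26.        ] [ 443.58371488 -134.98034662   20.        ]
[233. 237.] 5 [433.95473442  50.14273049  26.        ] [433.85083895  50.25159113  20.        ]
[247. 236.] 5 [435.9262313   11.50409346  26.        ] [435.8317753   11.42795347  20.        ]
[207. 239.] 5 [429.91231841 121.72375166  26.        ] [429.78906797 122.1753401   20.        ]
[219.5 238. ] 4 [431.95927534  87.33824875  26.        ] [431.84582567  87.62520042  20.        ]
[180.5 241. ] 4 [425.91084147 194.43616296  26.        ] [425.76843208 195.23589625  20.        ]
rail inner top edge dir 0.05692629 -0.9983784 ang of +y axis 0.05695708 pt 617.59235 19.870909
```

```bash
cat >> h.py <<'E'
YAW=0.057; C=np.array([.5365,.0362])
EX=np.array([np.cos(YAW),np.sin(YAW)]);EY=np.array([-np.sin(YAW),np.cos(YAW)])
def w(l): return C+np.array(l)[0]/1000*EX+np.array(l)[1]/1000*EY
def loc(p): d=(np.asarray(p)[:2]-C)*1000; return np.array([d@EX,d@EY])
def st():
    s=sensors.observe(); M=R.from_euler('xyz',s['tool_rot']).as_matrix()
    ya=np.arctan2(M[1,1],M[0,1])-YAW
    print("t",round(s['clock'],2),"tcp",s['position'].round(4),"loc",loc(s['position']).round(1),"F",s['force'].round(1),"w",round(s['grip_width'],4),"jaw ang in plate",round(ya,3),"q",s['qpos'].round(2)); return s,M
def shift(l,z):
    s,M=st(); d=np.r_[w(l),z]-s['position']; print("cmd cm",(M.T@d*100).round(2))
E
python3 - <<'E'
from h import *
s,M=st(); print(M.round(3)); print(w((-56,-46)));shift((-56,-46),.15); print(bot.tip_extent,[a for a in dir(bot) if a[0]!='_'])
E
```

```text
t 0.15 tcp [0.2258 0.5825 0.2389] loc [-279.1  563.1] F [ 0.1 -0.8  0.1] w 0.085 jaw ang in plate 1.144 q [-1.27  0.52 -0.04  1.6   0.02  1.02 -0.11]
[[-0.     0.361  0.932]
 [-0.001  0.932 -0.361]
 [-1.    -0.001  0.   ]]
[ 0.48321153 -0.01291557]
t 0.15 tcp [0.2258 0.5825 0.2389] loc [-279.1  563.1] F [ 0.1 -0.8  0.1] w 0.085 jaw ang in plate 1.144 q [-1.27  0.52 -0.04  1.6   0.02  1.02 -0.11]
cmd cm [  8.93 -46.2   45.52]
0.008 ['IKError', 'tip_extent']
```

{"method": "arm_command", "body": {
  "commands": [
    {"dx": 0, "dy": -2.5, "dz": 2.5, "twist": -0.05},
    {"dx": 0, "dy": -5, "dz": 5, "twist": -0.1},
    {"dx": 0, "dy": -7.5, "dz": 7.5, "twist": -0.15},
    {"dx": 0, "dy": -10, "dz": 10, "twist": -0.2},
    {"dx": 0, "dy": -12.5, "dz": 12.5, "twist": -0.25},
    {"dx": 0, "dy": -15, "dz": 15, "twist": -0.3},
    {"dx": 0, "dy": -17.5, "dz": 17.5, "twist": -0.35},
    {"dx": 0, "dy": -20, "dz": 20, "twist": -0.4},
    {"dx": 0, "dy": -22.5, "dz": 22.5, "twist": -0.427},
    {"dx": 0, "dy": -25, "dz": 25, "twist": -0.427},
    {"dx": 0, "dy": -27.5, "dz": 27.5, "twist": -0.427},
    {"dx": 0, "dy": -30, "dz": 30, "twist": -0.427}
  ],
  "grip": 1,
  "squeeze": 60
}}

```text
clock: 1.15
position: [0.3974, 0.1926, 0.2392]
tool_rot: [-1.854, 1.57, -1.797]
force: [0.7, -0.5, 0.2]
grip_width: 0.0002
```

```bash
python3 -c "
from h import *
shift((-56,-46),.13)"
```

```text
t 1.15 tcp [0.3974 0.1926 0.2392] loc [-129.9  164.1] F [ 0.7 -0.5  0.2] w 0.0002 jaw ang in plate 1.571 q [-0.58  0.23 -0.01  2.06  0.    0.85  1.04]
cmd cm [ 10.94 -21.01   7.39]
```

{"method": "arm_command", "body": {
  "commands": [
    {"dx": 0, "dy": -2.5, "dz": 0.9},
    {"dx": 0, "dy": -5, "dz": 1.8},
    {"dx": 1, "dy": -7.5, "dz": 2.7},
    {"dx": 2.5, "dy": -10, "dz": 3.6},
    {"dx": 4, "dy": -12.5, "dz": 4.5},
    {"dx": 5.5, "dy": -15, "dz": 5.4},
    {"dx": 7, "dy": -17.5, "dz": 6.2},
    {"dx": 8.5, "dy": -19.5, "dz": 7},
    {"dx": 10, "dy": -21, "dz": 7.4},
    {"dx": 10.9, "dy": -21, "dz": 7.4},
    {"dx": 10.9, "dy": -21, "dz": 7.4},
    {"dx": 10.9, "dy": -21, "dz": 7.4}
  ]
}}

```text
validation failed for argument at $.co...
```

```bash
python3 -c "
from h import *
shift((-56,-46),.022)
for n in('top','side'):
  f=imaging.grab_frame(n); c=f[140:260,150:330] if n=='top' else f[160:300,190:350]
  cv2.imwrite(f'pics/{n}1.png',cv2.resize(c[:,:,::-1],None,fx=4,fy=4,interpolation=cv2.INTER_CUBIC))"
```

```text
t 1.15 tcp [0.3974 0.1926 0.2392] loc [-129.9  164.1] F [ 0.7 -0.5  0.2] w 0.0002 jaw ang in plate 1.571 q [-0.58  0.23 -0.01  2.06  0.    0.85  1.04]
cmd cm [ 21.74 -21.     7.39]
```

View pics/side1.png

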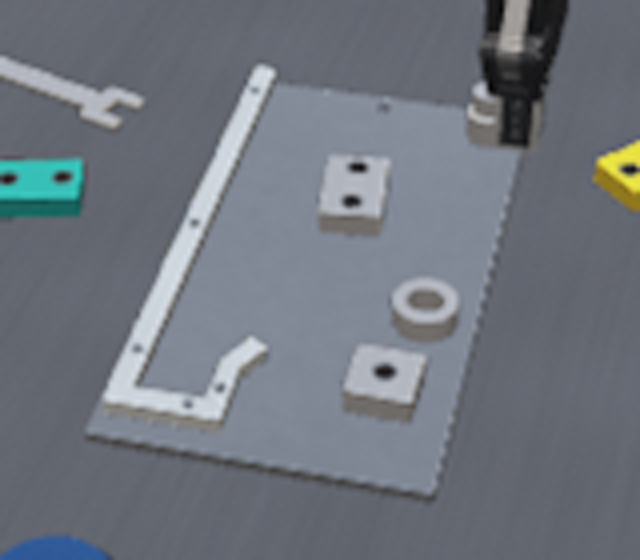

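View pics/top1.png

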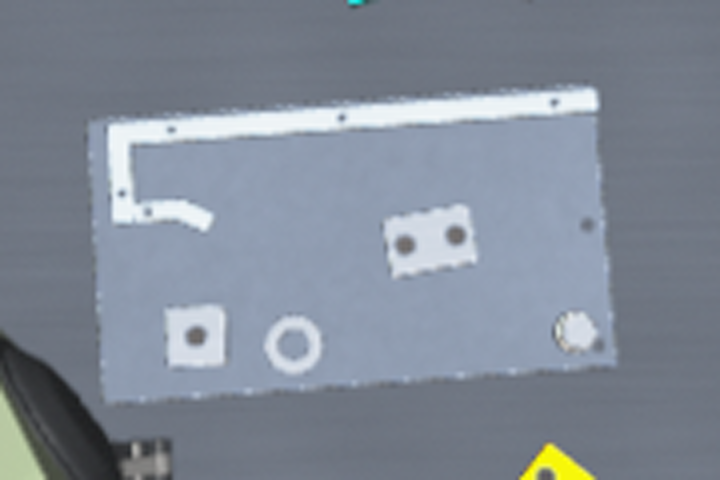

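The pictures show the scene unchanged. The spacer is at top-crop (430,240) and the closed gripper is at the lower left. The call was refused and the arm did not move, so I'm retrying it in a simpler form.

{"method": "arm_command", "body": {
  "commands": [
    {"dx": 0, "dy": -2.5, "dz": 0.9},
    {"dx": 0, "dy": -5, "dz": 1.8},
    {"dx": 1, "dy": -7.5, "dz": 2.7},
    {"dx": 2.5, "dy": -10, "dz": 3.6},
    {"dx": 4, "dy": -12.5, "dz": 4.5},
    {"dx": 5.5, "dy": -15, "dz": 5.4},
    {"dx": 7, "dy": -17.5, "dz": 6.2},
    {"dx": 8.5, "dy": -19.5, "dz": 7},
    {"dx": 10, "dy": -21, "dz": 7.4},
    {"dx": 10.9, "dy": -21, "dz": 7.4}
  ]
}}

```text
validation failed for argument at $.co...
```

```bash
python3 -c "
from h import *
shift((-56,-46),.022)"
```

```text
t 1.25 tcp [0.3987 0.1896 0.2392] loc [-128.8  161. ] F [-1.6  1.4  0.1] w -0.0001 jaw ang in plate 1.565 q [-0.58  0.23 -0.    2.06  0.    0.85  1.04]
cmd cm [ 21.76 -20.61   7.41]
```

{"method": "arm_command", "body": {
  "commands": [
    {"dx": 0, "dy": -2.5, "dz": 0.9, "twist": 0},
    {"dx": 0, "dy": -5, "dz": 1.8, "twist": 0},
    {"dx": 1, "dy": -7.5, "dz": 2.7, "twist": 0},
    {"dx": 2.5, "dy": -10, "dz": 3.6, "twist": 0},
    {"dx": 4, "dy": -12.5, "dz": 4.5, "twist": 0},
    {"dx": 5.5, "dy": -15, "dz": 5.4, "twist": 0},
    {"dx": 7, "dy": -17.5, "dz": 6.2, "twist": 0},
    {"dx": 8.5, "dy": -19.5, "dz": 7, "twist": 0},
    {"dx": 10, "dy": -20.6, "dz": 7.4, "twist": 0},
    {"dx": 10.9, "dy": -20.6, "dz": 7.4, "twist": 0},
    {"dx": 10.9, "dy": -20.6, "dz": 7.4, "twist": 0},
    {"dx": 10.9, "dy": -20.6, "dz": 7.4, "twist": 0}
  ]
}}

```text
clock: 2.25
position: [0.4827, -0.0117, 0.1306]
tool_rot: [-2.044, 1.569, -1.992]
force: [0.7, 0.2, -0.1]
grip_width: 0.0001
```

```bash
python3 -c "
from h import *
shift((-56,-46),.022)
for n in('top','side'):
  f=imaging.grab_frame(n); c=f[140:260,150:330] if n=='top' else f[160:300,190:350]
  cv2.imwrite(f'pics/{n}2.png',cv2.resize(c[:,:,::-1],None,fx=4,fy=4,interpolation=cv2.INTER_CUBIC))"
```

```text
t 2.25 tcp [ 0.4827 -0.0117  0.1306] loc [-56.4 -44.8] F [ 0.7  0.2 -0.1] w 0.0001 jaw ang in plate 1.565 q [-0.16  0.47  0.08  2.07 -0.06  0.61  1.58]
cmd cm [10.86 -0.1   0.05]
```

View pics/side2.png

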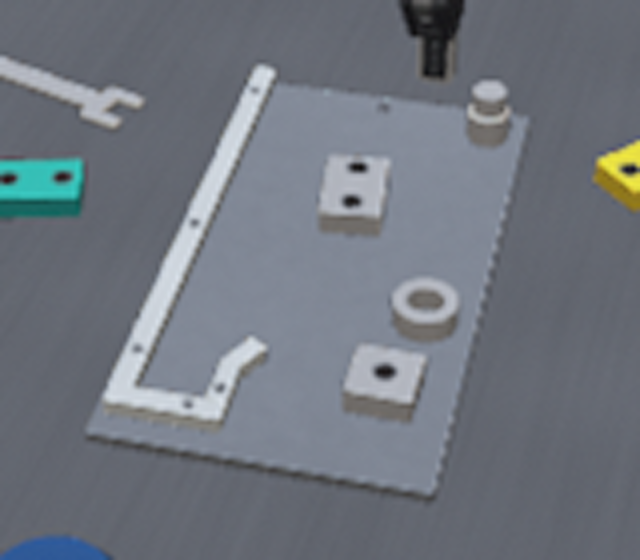

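View pics/top2.png

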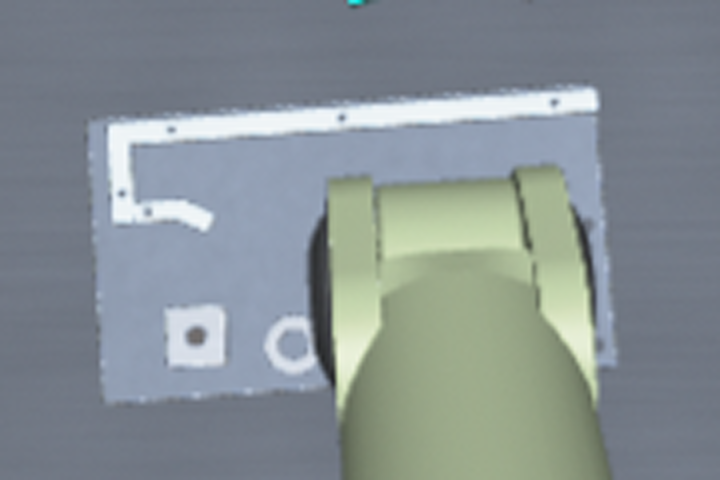

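Every row needs all four keys. In the side crop the tip at (435,65) hangs clear behind the spacer at (352,190). The top view is blocked by the arm. I'm descending now.

{"method": "arm_command", "body": {
  "commands": [
    {"dx": 1.5, "dy": 0, "dz": 0, "twist": -0.006},
    {"dx": 3.5, "dy": 0, "dz": 0, "twist": -0.006},
    {"dx": 5.5, "dy": 0, "dz": 0, "twist": -0.006},
    {"dx": 7.5, "dy": 0, "dz": 0, "twist": -0.006},
    {"dx": 9, "dy": 0, "dz": 0, "twist": -0.006},
    {"dx": 10, "dy": 0, "dz": 0, "twist": -0.006},
    {"dx": 10.5, "dy": 0, "dz": 0, "twist": -0.006},
    {"dx": 10.8, "dy": 0, "dz": 0, "twist": -0.006},
    {"dx": 10.8, "dy": 0, "dz": 0, "twist": -0.006},
    {"dx": 10.8, "dy": 0, "dz": 0, "twist": -0.006}
  ]
}}

```text
clock: 3.18
position: [0.4838, -0.0116, 0.024]
tool_rot: [-0.797, 1.568, -0.739]
force: [-0.4, 0.2, -0.5]
grip_width: 0.0
```

```bash
python3 -c "
from h import *
shift((-40,-46),.022)
f=imaging.grab_frame('side'); c=f[160:300,190:350]
cv2.imwrite(f'pics/side3.png',cv2.resize(c[:,:,::-1],None,fx=5,fy=5,interpolation=cv2.INTER_CUBIC))
for u,v in [(190+367/4,160+152/4)]: print(loc(ray('side',(190+358/4,160+168/4),.026)[0]),loc(ray('side',(190+351/4,160+201/4),.026)[0]))"
```

```text
t 3.18 tcp [ 0.4838 -0.0116  0.024 ] loc [-55.4 -44.7] F [-0.4  0.2 -0.5] w 0.0 jaw ang in plate 1.572 q [-0.13  0.67  0.04  2.11 -0.07  0.36  1.6 ]
cmd cm [ 0.21 -0.13  1.54]
[ -6.21793678 -70.15385319] [ -9.19378541 -35.30395768]
```

View pics/side3.png

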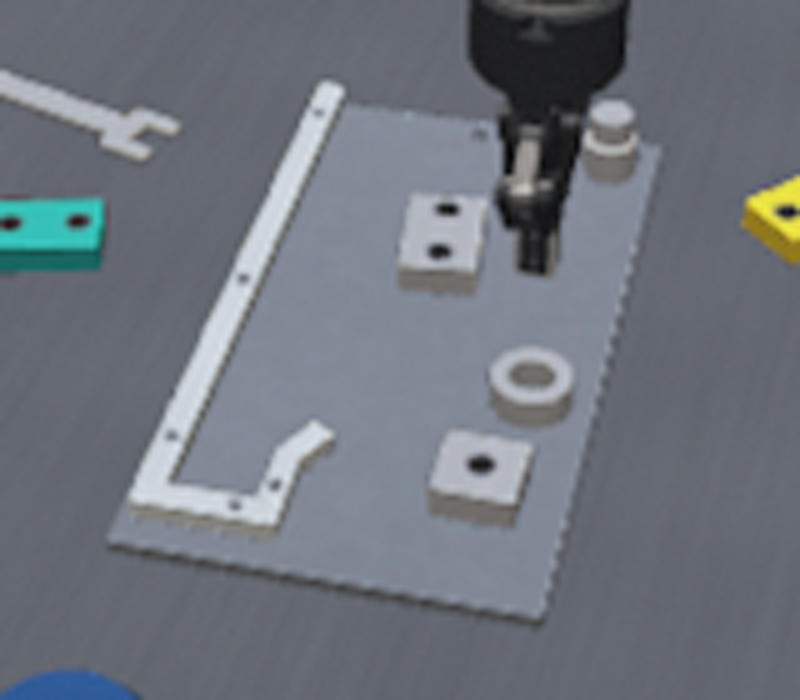

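{"method": "arm_command", "body": {
  "commands": [
    {"dx": 0.2, "dy": 0, "dz": 0.8, "twist": 0},
    {"dx": 0.2, "dy": 0, "dz": 1.3, "twist": 0},
    {"dx": 0.2, "dy": 0, "dz": 1.7, "twist": 0},
    {"dx": 0.2, "dy": 0, "dz": 2.1, "twist": 0},
    {"dx": 0.2, "dy": 0, "dz": 2.5, "twist": 0},
    {"dx": 0.2, "dy": 0, "dz": 2.9, "twist": 0},
    {"dx": 0.2, "dy": 0, "dz": 3.3, "twist": 0},
    {"dx": 0.2, "dy": 0, "dz": 3.7, "twist": 0},
    {"dx": 0.2, "dy": 0, "dz": 4.1, "twist": 0},
    {"dx": 0.2, "dy": 0, "dz": 4.5, "twist": 0},
    {"dx": 0.2, "dy": 0, "dz": 4.5, "twist": 0}
  ]
}}

```text
clock: 4.15
position: [0.5297, -0.009, 0.0222]
tool_rot: [-0.573, 1.567, -0.515]
force: [0.0, 0.6, 0.6]
grip_width: -0.0001
```

```bash
python3 -c "
from h import *
shift((20,-45),.022)
f=imaging.grab_frame('side'); c=f[160:300,190:350]
cv2.imwrite(f'pics/side4.png',cv2.resize(c[:,:,::-1],None,fx=5,fy=5,interpolation=cv2.INTER_CUBIC))"
```

```text
t 4.15 tcp [ 0.5297 -0.009   0.0222] loc [ -9.4 -44.7] F [0.  0.6 0.6] w -0.0001 jaw ang in plate 1.572 q [-0.13  0.71  0.05  1.99 -0.07  0.44  1.6 ]
cmd cm [ 0.03 -0.03  2.94]
```

View pics/side4.png

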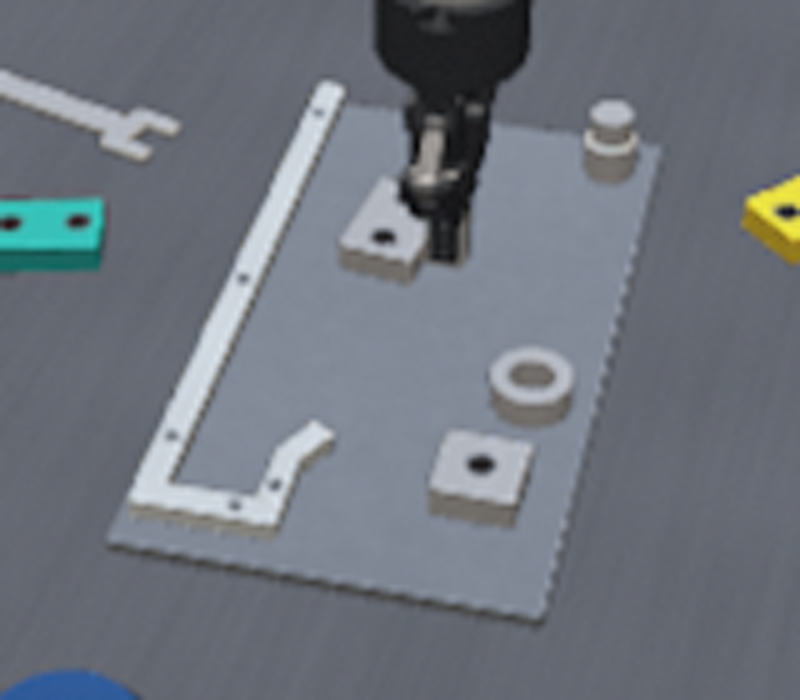

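The spacer has swung clockwise, with its top face near crop (385,225). I'll measure its angle before going on.

```bash
cat >> h.py <<'E'
def quad(f,seed,name,thr=185,z=.026):
    g=f.max(2); m=(g>thr).astype(np.uint8)
    n,l,s_,c=cv2.connectedComponentsWithStats(m,connectivity=4)
    cs,_=cv2.findContours((l==l[seed[1],seed[0]]).astype(np.uint8),cv2.RETR_EXTERNAL,cv2.CHAIN_APPROX_NONE)
    c=max(cs,key=len); a=cv2.approxPolyDP(c,2,True)[:,0]
    for p in a: print(p,loc(ray(name,p,z)[0]).round(1))
    return c
E
python3 -c "
from h import *
f=imaging.grab_frame('side'); 
print(f[200:218,264],f[208,254:276].max(1))
quad(f,(190+70,160+48),'side')"
```

```text
[[178 183 191]
 [179 184 192]
 [179 183 191]
 [179 183 192]
 [180 184 192]
 [173 176 186]
 [142 145 154]
 [109 112 119]
 [148 152 162]
 [184 188 195]
 [158 161 164]
 [107 101  98]
 [113 109 106]
 [110 107 103]
 [114 110 107]
 [126 130 138]
 [132 140 155]
 [131 138 152]] [151 151 151 137 168 190 196 195 195 188 162 114  88 113 115 167 191 193
 195 199 160 105]
[266 196] [ 33.9 -87.6]
[259 208] [ 39.3 -33.4]
[264 209] [ 25.9 -32.3]
[262 207] [ 32.9 -39.2]
[268 204] [ 20.8 -55. ]
[270 208] [ 12.  -39.8]
[267 210] [ 17.5 -30. ]
[271 211] [  6.8 -28.4]
[274 205] [  4.8 -54.4]
```

The spacer has over-rotated to about -0.12 rad relative to the rail, so its -y end now stands off. I'll back off, shift 2.6 cm towards the -y end and push there.

{"method": "arm_command", "body": {
  "commands": [
    {"dx": 0, "dy": 0, "dz": -0.6, "twist": 0},
    {"dx": 0, "dy": 0, "dz": -1.2, "twist": 0},
    {"dx": 0, "dy": -1.3, "dz": -1.2, "twist": 0},
    {"dx": 0, "dy": -2.6, "dz": -1.2, "twist": 0},
    {"dx": 0, "dy": -2.6, "dz": -0.8, "twist": 0},
    {"dx": 0, "dy": -2.6, "dz": -0.4, "twist": 0},
    {"dx": 0, "dy": -2.6, "dz": 0, "twist": 0},
    {"dx": 0, "dy": -2.6, "dz": 0.4, "twist": 0},
    {"dx": 0, "dy": -2.6, "dz": 0.8, "twist": 0},
    {"dx": 0, "dy": -2.6, "dz": 1.2, "twist": 0},
    {"dx": 0, "dy": -2.6, "dz": 1.5, "twist": 0},
    {"dx": 0, "dy": -2.6, "dz": 1.5, "twist": 0}
  ]
}}

```text
clock: 5.25
position: [0.5461, -0.0338, 0.0222]
tool_rot: [-0.548, 1.567, -0.49]
force: [-0.4, 0.5, -0.4]
grip_width: 0.0002
```

```bash
python3 -c "
from h import *
st()
f=imaging.grab_frame('side'); c=f[170:270,220:340]
cv2.imwrite(f'pics/side5.png',cv2.resize(c[:,:,::-1],None,fx=6,fy=6,interpolation=cv2.INTER_CUBIC))"
```

```text
t 5.25 tcp [ 0.5461 -0.0338  0.0222] loc [  5.6 -70.5] F [-0.4  0.5 -0.4] w 0.0002 jaw ang in plate 1.572 q [-0.08  0.73  0.04  1.95 -0.06  0.47  1.64]
```

View pics/side5.png

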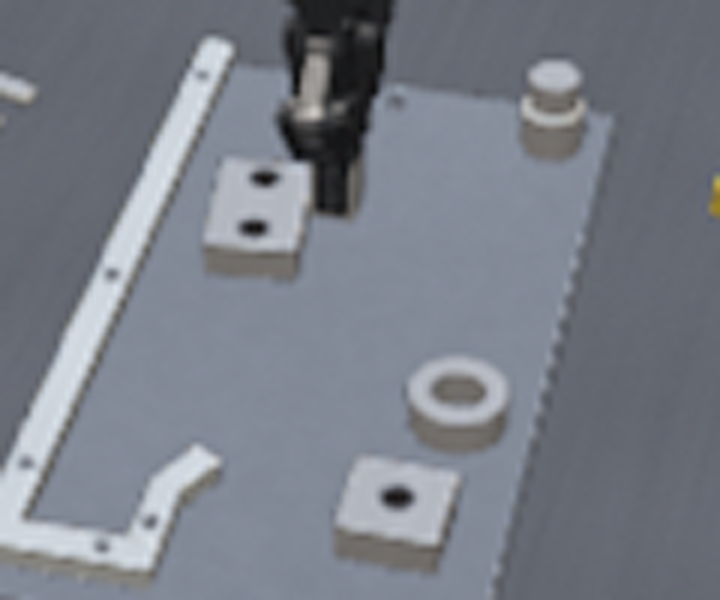

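The spacer is now fully visible, with holes at crop (265,178) and (253,228), and turned back counter-clockwise. I'll measure it.

```bash
cat >> h.py <<'E'
def holes(f,box,name='side',z=.026,thr=130,ref=175):
    u0,v0,u1,v1=box; g=f[v0:v1,u0:u1].max(2).astype(float)
    n,l,s_,c=cv2.connectedComponentsWithStats((g<thr).astype(np.uint8)); out=[]
    for i in range(1,n):
        if 2<s_[i,4]<25:
            ys,xs=np.where(cv2.dilate((l==i).astype(np.uint8),np.ones((3,3))))
            wt=np.clip(ref-g[ys,xs],0,None); p=np.array([(xs*wt).sum(),(ys*wt).sum()])/wt.sum()+[u0,v0]
            out.append(loc(ray(name,p,z)[0])); print(p.round(1),out[-1].round(1))
    return out
E
python3 -c "
from h import *
f=imaging.grab_frame('side')
o=holes(f,(257,196,270,211))
quad(f,(258,204),'side',178)"
```

```text
[263.7 199.1] [ 36.7 -72.9]
[261.8 207.5] [ 32.8 -36.9]
[257 197] [ 55.9 -77.9]
[254 209] [ 50.7 -26.4]
[268 210] [ 15.1 -30.6]
[270 198] [ 21.7 -81.4]
[262 202] [ 37.9 -59.7]
[261 197] [ 45.7 -80.3]
```

{"method": "arm_command", "body": {
  "commands": [
    {"dx": 0, "dy": 0, "dz": -0.5, "twist": 0},
    {"dx": 0, "dy": 0.3, "dz": -1.0, "twist": 0},
    {"dx": 0, "dy": 1.3, "dz": -1.0, "twist": 0},
    {"dx": 0, "dy": 2.1, "dz": -1.0, "twist": 0},
    {"dx": 0, "dy": 2.1, "dz": -0.6, "twist": 0},
    {"dx": 0, "dy": 2.1, "dz": -0.2, "twist": 0},
    {"dx": 0, "dy": 2.1, "dz": 0.2, "twist": 0},
    {"dx": 0, "dy": 2.1, "dz": 0.6, "twist": 0},
    {"dx": 0, "dy": 2.1, "dz": 1.0, "twist": 0},
    {"dx": 0, "dy": 2.1, "dz": 1.4, "twist": 0},
    {"dx": 0, "dy": 2.1, "dz": 1.8, "twist": 0},
    {"dx": 0, "dy": 2.1, "dz": 1.8, "twist": 0}
  ]
}}

```text
clock: 6.35
position: [0.5633, -0.0121, 0.0222]
tool_rot: [-0.499, 1.567, -0.441]
force: [-0.0, 0.5, -0.3]
grip_width: -0.0002
```

```bash
python3 -c "
from h import *
st()
f=imaging.grab_frame('side'); c=f[170:270,220:340]
cv2.imwrite(f'pics/side6.png',cv2.resize(c[:,:,::-1],None,fx=6,fy=6,interpolation=cv2.INTER_CUBIC))"
```

```text
t 6.35 tcp [ 0.5633 -0.0121  0.0222] loc [ 24.  -49.7] F [-0.   0.5 -0.3] w -0.0002 jaw ang in plate 1.572 q [-0.12  0.74  0.05  1.9  -0.07  0.49  1.61]
```

View pics/side6.png

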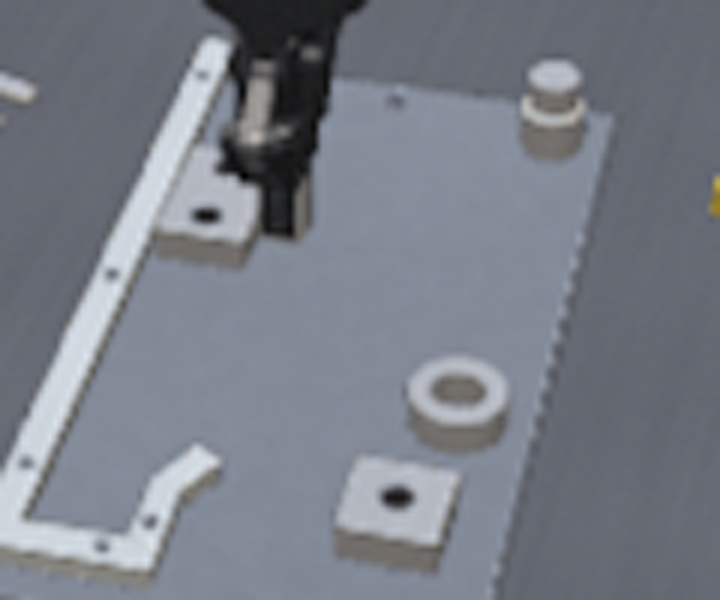

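The spacer is nearly on the rail: its top face is at crop (210,205) with a thin gap at the rail. I'll press on slowly.

{"method": "arm_command", "body": {
  "commands": [
    {"dx": 0, "dy": 0, "dz": 0.15, "twist": 0},
    {"dx": 0, "dy": 0, "dz": 0.3, "twist": 0},
    {"dx": 0, "dy": 0, "dz": 0.45, "twist": 0},
    {"dx": 0, "dy": 0, "dz": 0.55, "twist": 0},
    {"dx": 0, "dy": 0, "dz": 0.6, "twist": 0},
    {"dx": 0, "dy": 0, "dz": 0.6, "twist": 0}
  ]
}}

```text
clock: 6.9
position: [0.567, -0.0123, 0.0219]
tool_rot: [-1.904, 1.568, -1.847]
force: [-11.5, -2.1, 6.7]
grip_width: -0.0001
```

```bash
python3 -c "
from h import *
st()"
```

```text
t 6.9 tcp [ 0.567  -0.0123  0.0219] loc [ 27.7 -50.1] F [-11.5  -2.1   6.7] w -0.0001 jaw ang in plate 1.571 q [-0.12  0.75  0.05  1.89 -0.07  0.51  1.61]
```

{"method": "arm_command", "body": {
  "commands": [
    {"dx": 0, "dy": 0, "dz": 0.2, "twist": 0},
    {"dx": 0, "dy": 0, "dz": 0.4, "twist": 0},
    {"dx": 0, "dy": 0, "dz": 0.4, "twist": 0}
  ]
}}

```text
clock: 7.15
position: [0.5674, -0.0127, 0.0214]
tool_rot: [-2.855, 1.562, -2.798]
force: [-21.3, -3.4, 13.9]
grip_width: 0.0
```

{"method": "arm_command", "body": {
  "commands": [
    {"dx": 0, "dy": 0, "dz": -0.7, "twist": 0},
    {"dx": 0, "dy": 0, "dz": -1.7, "twist": 0},
    {"dx": 0, "dy": 0, "dz": -2.7, "twist": 0},
    {"dx": 0, "dy": -2.5, "dz": -3.0, "twist": 0},
    {"dx": 0, "dy": -5, "dz": -3.0, "twist": 0},
    {"dx": 0, "dy": -7.0, "dz": -3.0, "twist": 0},
    {"dx": 0, "dy": -7.6, "dz": -3, "twist": 0},
    {"dx": 0, "dy": -7.6, "dz": -3, "twist": 0}
  ]
}}

```text
clock: 7.82
position: [0.5418, -0.0922, 0.022]
tool_rot: [-2.759, 1.562, -2.704]
force: [-0.1, -0.3, -0.5]
grip_width: 0.0002
```

```bash
python3 -c "
from h import *
st()
f=imaging.grab_frame('side'); c=f[170:270,220:340]
cv2.imwrite(f'pics/side7.png',cv2.resize(c[:,:,::-1],None,fx=6,fy=6,interpolation=cv2.INTER_CUBIC))"
```

```text
t 7.82 tcp [ 0.5418 -0.0922  0.022 ] loc [  -2.  -128.5] F [-0.1 -0.3 -0.5] w 0.0002 jaw ang in plate 1.568 q [ 0.03  0.73  0.04  1.93 -0.04  0.49  1.72]
```

View pics/side7.png

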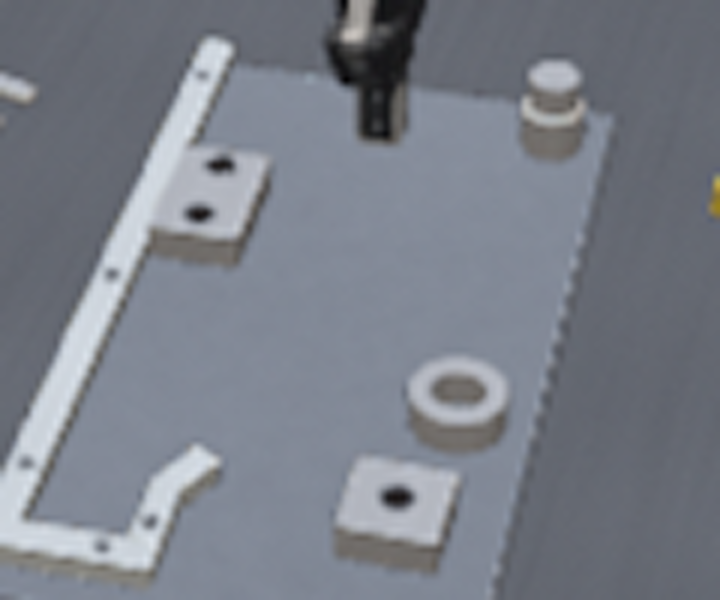

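```bash
python3 -c "
from h import *
st()
f=imaging.grab_frame('side')
holes(f,(248,192,263,209)); print(imaging.camera_info('side')['origin'])
t=imaging.grab_frame('top')
cv2.imwrite('pics/top7.png',cv2.resize(t[140:260,150:330][:,:,::-1],None,fx=4,fy=4,interpolation=cv2.INTER_CUBIC))"
```

```text
t 7.87 tcp [ 0.5419 -0.0905  0.0219] loc [  -1.9 -126.8] F [-0.2  0.9 -0.3] w -0.0003 jaw ang in plate 1.57 q [ 0.03  0.73  0.04  1.93 -0.04  0.49  1.72]
[252.8 192.7] [ 71.5 -93.8]
[256.4 196.9] [ 57.5 -77.7]
[261.5 206.1] [ 35.1 -42.7]
[252.7 205.2] [ 57.9 -41.1]
[0.28034004 0.92655991 0.77898795]
```

View pics/top7.png

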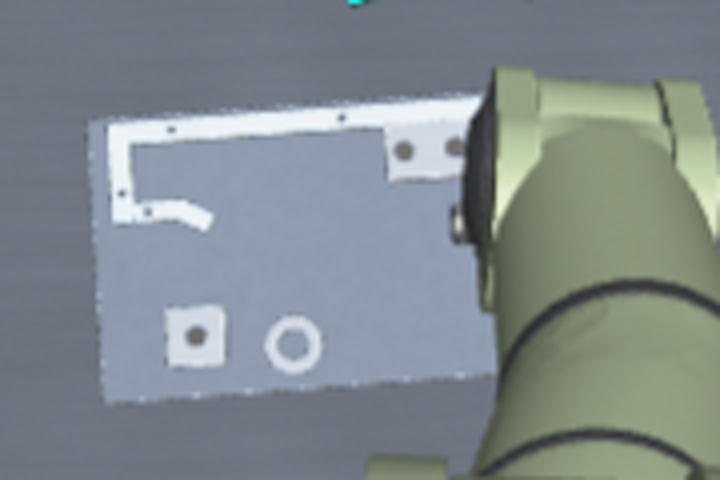

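The spacer is flat against the rail, with holes at local (57.5,-77.7) and (57.9,-41.1), so yaw ≈ 0. It has moved only about 5 mm along the rail. Next I bring the finger behind its -y end.

{"method": "arm_command", "body": {
  "commands": [
    {"dx": 0, "dy": 0, "dz": 1.5, "twist": 0},
    {"dx": 0, "dy": 0, "dz": 3, "twist": 0},
    {"dx": 0, "dy": 0, "dz": 4.5, "twist": 0},
    {"dx": 0, "dy": 0, "dz": 5.7, "twist": 0},
    {"dx": 0, "dy": 0, "dz": 5.7, "twist": 0},
    {"dx": 0, "dy": 0.6, "dz": 5.7, "twist": 0},
    {"dx": 0, "dy": 1.2, "dz": 5.7, "twist": 0},
    {"dx": 0, "dy": 1.2, "dz": 5.7, "twist": 0}
  ]
}}

```text
clock: 8.63
position: [0.5974, -0.0714, 0.0212]
tool_rot: [-3.055, 1.562, -2.995]
force: [-1.0, 0.5, 1.2]
grip_width: -0.0001
```

```bash
python3 -c "
from h import *
st()
f=imaging.grab_frame('side'); c=f[170:270,220:340]
cv2.imwrite(f'pics/side8.png',cv2.resize(c[:,:,::-1],None,fx=6,fy=6,interpolation=cv2.INTER_CUBIC))
holes(f,(250,192,260,209))"
```

```text
t 8.63 tcp [ 0.5974 -0.0714  0.0212] loc [  54.7 -110.9] F [-1.   0.5  1.2] w -0.0001 jaw ang in plate 1.574 q [-0.01  0.79  0.04  1.79 -0.05  0.58  1.69]
[252.8 192.7] [ 71.5 -93.9]
[258. 193.] [ 57.7 -95.9]
[256.4 196.9] [ 57.4 -77.8]
[252.7 205.2] [ 57.9 -41.1]
```

View pics/side8.png

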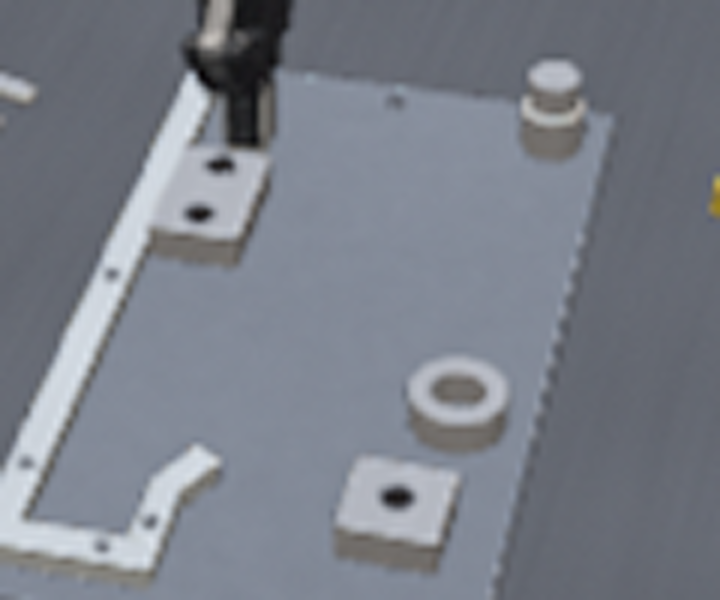

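The spacer has not moved. The finger stands just behind its -y end, slightly off centre away from the rail. I start the slide with a small bias toward the rail.

{"method": "arm_command", "body": {
  "commands": [
    {"dx": 0, "dy": 0.3, "dz": 0.1, "twist": 0.003},
    {"dx": 0, "dy": 0.6, "dz": 0.1, "twist": 0.003},
    {"dx": 0, "dy": 0.9, "dz": 0.1, "twist": 0.003},
    {"dx": 0, "dy": 1.2, "dz": 0.1, "twist": 0.003},
    {"dx": 0, "dy": 1.5, "dz": 0.15, "twist": 0.003},
    {"dx": 0, "dy": 1.8, "dz": 0.15, "twist": 0.003},
    {"dx": 0, "dy": 2.1, "dz": 0.15, "twist": 0.003},
    {"dx": 0, "dy": 2.4, "dz": 0.2, "twist": 0.003},
    {"dx": 0, "dy": 2.7, "dz": 0.2, "twist": 0.003},
    {"dx": 0, "dy": 3.0, "dz": 0.2, "twist": 0.003}
  ]
}}

```text
clock: 9.52
position: [0.5976, -0.042, 0.0212]
tool_rot: [-2.989, 1.562, -2.933]
force: [-0.9, -2.4, 0.4]
grip_width: 0.0001
```

```bash
python3 -c "
from h import *
st()
f=imaging.grab_frame('side'); c=f[170:270,220:340]
cv2.imwrite(f'pics/side9.png',cv2.resize(c[:,:,::-1],None,fx=6,fy=6,interpolation=cv2.INTER_CUBIC))
holes(f,(243,192,256,219))"
```

```text
t 9.52 tcp [ 0.5976 -0.042   0.0212] loc [ 56.6 -81.6] F [-0.9 -2.4  0.4] w 0.0001 jaw ang in plate 1.57 q [-0.06  0.78  0.05  1.8  -0.06  0.57  1.65]
[243.7 194.2] [ 93.4 -81.9]
[254.  201.5] [ 58.8 -57. ]
[250.7 209.7] [ 58.  -21.6]
```

View pics/side9.png

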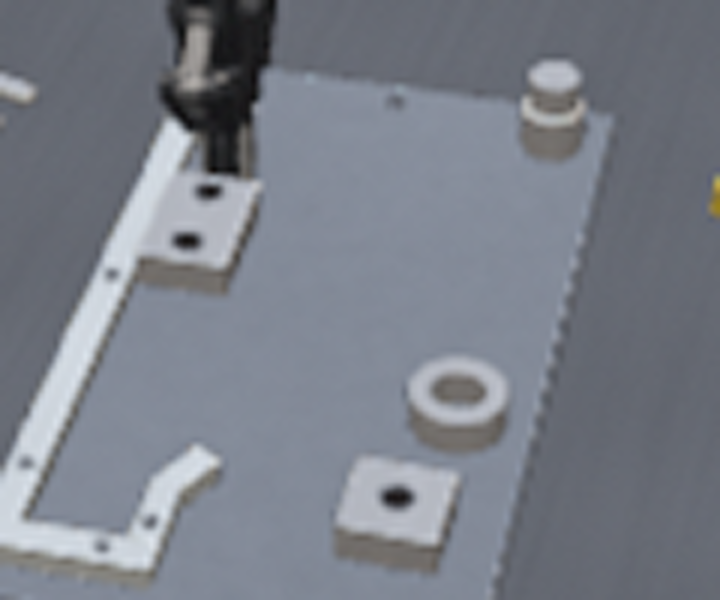

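The slide is working: the spacer stays on the rail, and its centre is at local y ≈ -40. I continue.

{"method": "arm_command", "body": {
  "commands": [
    {"dx": 0, "dy": 0.4, "dz": 0, "twist": 0},
    {"dx": 0, "dy": 0.8, "dz": 0.05, "twist": 0},
    {"dx": 0, "dy": 1.2, "dz": 0.05, "twist": 0},
    {"dx": 0, "dy": 1.6, "dz": 0.05, "twist": 0},
    {"dx": 0, "dy": 2.0, "dz": 0.1, "twist": 0},
    {"dx": 0, "dy": 2.4, "dz": 0.1, "twist": 0},
    {"dx": 0, "dy": 2.8, "dz": 0.1, "twist": 0},
    {"dx": 0, "dy": 3.2, "dz": 0.15, "twist": 0},
    {"dx": 0, "dy": 3.6, "dz": 0.15, "twist": 0},
    {"dx": 0, "dy": 4.0, "dz": 0.2, "twist": 0},
    {"dx": 0, "dy": 4.4, "dz": 0.2, "twist": 0},
    {"dx": 0, "dy": 4.8, "dz": 0.2, "twist": 0}
  ]
}}

```text
clock: 10.57
position: [0.5969, 0.0073, 0.0211]
tool_rot: [-3.045, 1.562, -2.987]
force: [-0.7, -2.7, -0.5]
grip_width: 0.0003
```

```bash
python3 -c "
from h import *
st()
f=imaging.grab_frame('side'); c=f[170:270,220:340]
cv2.imwrite(f'pics/side10.png',cv2.resize(c[:,:,::-1],None,fx=6,fy=6,interpolation=cv2.INTER_CUBIC))
holes(f,(240,205,252,232))"
```

```text
t 10.57 tcp [0.5969 0.0073 0.0211] loc [ 58.7 -32.3] F [-0.7 -2.7 -0.5] w 0.0003 jaw ang in plate 1.571 q [-0.15  0.78  0.05  1.8  -0.07  0.57  1.58]
[249.3 212.9] [58.2 -8.4]
[245.6 221.8] [57.9 27.7]
```

View pics/side10.png

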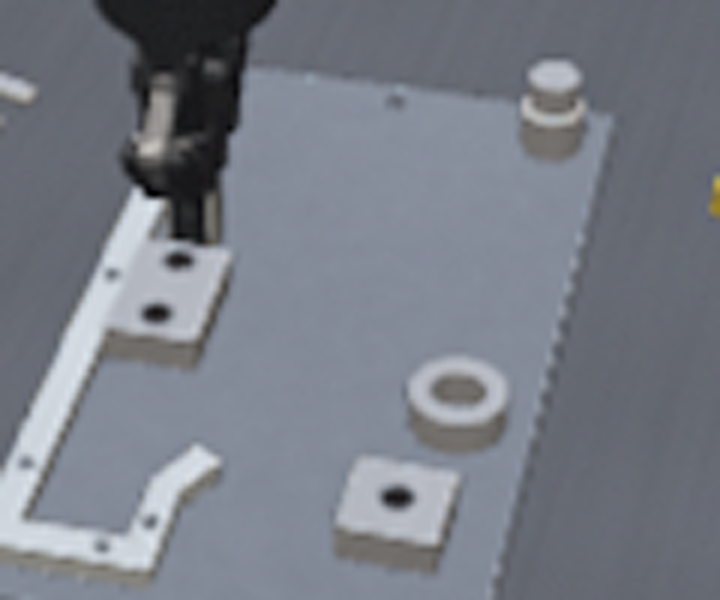

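The spacer is still flat, with both holes at x ≈ 58. I continue with a smaller bias.

{"method": "arm_command", "body": {
  "commands": [
    {"dx": 0, "dy": 0.4, "dz": 0, "twist": 0},
    {"dx": 0, "dy": 0.8, "dz": 0, "twist": 0},
    {"dx": 0, "dy": 1.2, "dz": 0, "twist": 0},
    {"dx": 0, "dy": 1.6, "dz": 0, "twist": 0},
    {"dx": 0, "dy": 2.0, "dz": 0.05, "twist": 0},
    {"dx": 0, "dy": 2.4, "dz": 0.05, "twist": 0},
    {"dx": 0, "dy": 2.8, "dz": 0.05, "twist": 0},
    {"dx": 0, "dy": 3.2, "dz": 0.05, "twist": 0},
    {"dx": 0, "dy": 3.6, "dz": 0.1, "twist": 0},
    {"dx": 0, "dy": 4.0, "dz": 0.1, "twist": 0},
    {"dx": 0, "dy": 4.4, "dz": 0.1, "twist": 0},
    {"dx": 0, "dy": 4.8, "dz": 0.1, "twist": 0}
  ]
}}

```text
clock: 11.62
position: [0.5951, 0.0567, 0.0211]
tool_rot: [-3.109, 1.562, -3.051]
force: [-0.7, -3.0, -0.0]
grip_width: 0.0001
```

```bash
python3 -c "
from h import *
st()
f=imaging.grab_frame('side'); c=f[170:270,220:340]
cv2.imwrite(f'pics/side11.png',cv2.resize(c[:,:,::-1],None,fx=6,fy=6,interpolation=cv2.INTER_CUBIC))
holes(f,(235,218,248,245))"
```

```text
t 11.62 tcp [0.5951 0.0567 0.0211] loc [59.7 17.1] F [-0.7 -3.  -0. ] w 0.0001 jaw ang in plate 1.572 q [-0.24  0.78  0.06  1.8  -0.08  0.57  1.51]
[244.2 225.1] [57.9 41. ]
[240.  234.7] [58.1 77.4]
```

View pics/side11.png

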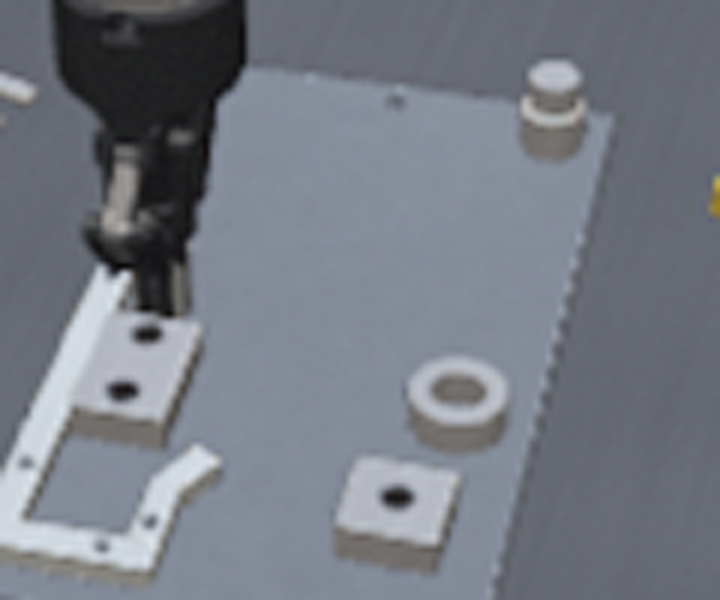

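The spacer is flat and lined up with the pocket mouth, with about 60 mm left to go. I continue without bias.

{"method": "arm_command", "body": {
  "commands": [
    {"dx": 0, "dy": 0.4, "dz": 0, "twist": 0},
    {"dx": 0, "dy": 0.8, "dz": 0, "twist": 0},
    {"dx": 0, "dy": 1.2, "dz": 0, "twist": 0},
    {"dx": 0, "dy": 1.6, "dz": 0, "twist": 0},
    {"dx": 0, "dy": 2.0, "dz": 0, "twist": 0},
    {"dx": 0, "dy": 2.4, "dz": 0, "twist": 0},
    {"dx": 0, "dy": 2.8, "dz": 0, "twist": 0},
    {"dx": 0, "dy": 3.2, "dz": 0, "twist": 0},
    {"dx": 0, "dy": 3.6, "dz": 0, "twist": 0},
    {"dx": 0, "dy": 4.0, "dz": 0, "twist": 0},
    {"dx": 0, "dy": 4.4, "dz": 0, "twist": 0},
    {"dx": 0, "dy": 4.8, "dz": 0, "twist": 0}
  ]
}}

```text
clock: 12.67
position: [0.5922, 0.1061, 0.0211]
tool_rot: [3.104, 1.562, -3.12]
force: [1.3, -1.2, -0.9]
grip_width: -0.0001
```

```bash
python3 -c "
from h import *
st()
f=imaging.grab_frame('side'); c=f[190:290,210:330]
cv2.imwrite(f'pics/side12.png',cv2.resize(c[:,:,::-1],None,fx=6,fy=6,interpolation=cv2.INTER_CUBIC))
holes(f,(231,230,243,257))"
```

```text
t 12.67 tcp [0.5922 0.1061 0.0211] loc [59.6 66.6] F [ 1.3 -1.2 -0.9] w -0.0001 jaw ang in plate 1.573 q [-0.32  0.79  0.07  1.79 -0.09  0.58  1.44]
[238.6 238.4] [57.8 90.9]
[234.3 248.5] [ 57.6 126.7]
```

View pics/side12.png

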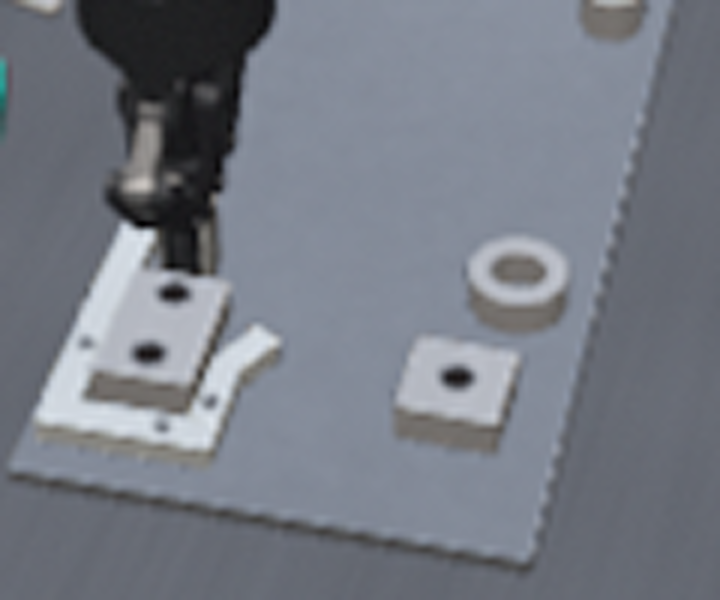

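The spacer is in the pocket mouth, with about 11 mm left. I make the final approach slowly and watch the force.

{"method": "arm_command", "body": {
  "commands": [
    {"dx": 0, "dy": 0.3, "dz": 0, "twist": 0},
    {"dx": 0, "dy": 0.5, "dz": 0, "twist": 0},
    {"dx": 0, "dy": 0.7, "dz": 0, "twist": 0},
    {"dx": 0, "dy": 0.9, "dz": 0, "twist": 0},
    {"dx": 0, "dy": 1.0, "dz": 0, "twist": 0},
    {"dx": 0, "dy": 1.1, "dz": 0, "twist": 0},
    {"dx": 0, "dy": 1.2, "dz": 0, "twist": 0},
    {"dx": 0, "dy": 1.3, "dz": 0, "twist": 0},
    {"dx": 0, "dy": 1.3, "dz": 0, "twist": 0}
  ]
}}

```text
clock: 13.47
position: [0.5913, 0.1182, 0.0211]
tool_rot: [-3.019, 1.561, -2.96]
force: [-1.9, -9.3, 3.0]
grip_width: 0.0002
```

```bash
python3 -c "
from h import *
st()
f=imaging.grab_frame('side')
holes(f,(229,232,241,260))"
```

```text
t 13.47 tcp [0.5913 0.1182 0.0211] loc [59.4 78.8] F [-1.9 -9.3  3. ] w 0.0002 jaw ang in plate 1.572 q [-0.34  0.79  0.07  1.78 -0.09  0.58  1.42]
[237.3 241.6] [ 57.5 102.7]
[232.9 252. ] [ 57.5 138.8]
[232.9 256.9] [ 52.8 154.2]
[238.9 257.7] [ 38.9 153.6]
```

Force rose to 9 N at the stop, and the spacer's centre is at y ≈ 120.7. I give one more short press, then back out.

{"method": "arm_command", "body": {
  "commands": [
    {"dx": 0, "dy": 0.2, "dz": 0, "twist": 0},
    {"dx": 0, "dy": 0.25, "dz": 0, "twist": 0},
    {"dx": 0, "dy": 0.25, "dz": 0, "twist": 0}
  ]
}}

```text
clock: 13.77
position: [0.5912, 0.1183, 0.0211]
tool_rot: [-2.795, 1.56, -2.738]
force: [-0.6, -13.2, 2.7]
grip_width: -0.0002
```

{"method": "arm_command", "body": {
  "commands": [
    {"dx": 0, "dy": -0.5, "dz": 0, "twist": 0},
    {"dx": 0, "dy": -1.5, "dz": 0, "twist": 0},
    {"dx": 0, "dy": -2.5, "dz": 0, "twist": 0},
    {"dx": 0, "dy": -3, "dz": 0, "twist": 0},
    {"dx": -2, "dy": -3.5, "dz": 0, "twist": 0},
    {"dx": -5, "dy": -4.5, "dz": 0, "twist": 0},
    {"dx": -8, "dy": -7, "dz": -1, "twist": 0},
    {"dx": -10, "dy": -10, "dz": -3, "twist": 0},
    {"dx": -12, "dy": -13, "dz": -5, "twist": 0},
    {"dx": -13, "dy": -16, "dz": -7, "twist": 0},
    {"dx": -13, "dy": -19, "dz": -9, "twist": 0},
    {"dx": -13, "dy": -20, "dz": -10, "twist": 0}
  ]
}}

```text
clock: 14.77
position: [0.5018, -0.0913, 0.1537]
tool_rot: [-2.641, 1.56, -2.589]
force: [0.2, -0.9, -0.1]
grip_width: -0.0001
```

```bash
python3 -c "
from h import *
st()
f=imaging.grab_frame('side'); c=f[160:290,190:350]
cv2.imwrite(f'pics/side13.png',cv2.resize(c[:,:,::-1],None,fx=4.5,fy=4.5,interpolation=cv2.INTER_CUBIC))
holes(f,(229,232,241,260))
t=imaging.grab_frame('top')
cv2.imwrite('pics/top13.png',cv2.resize(t[140:260,150:330][:,:,::-1],None,fx=4,fy=4,interpolation=cv2.INTER_CUBIC))
print('top');holes(t,(170,162,205,195),'top',ref=200)
"
```

```text
t 14.77 tcp [ 0.5018 -0.0913  0.1537] loc [ -41.9 -125.3] F [ 0.2 -0.9 -0.1] w -0.0001 jaw ang in plate 1.566 q [-0.01  0.47  0.1   1.98 -0.06  0.71  1.74]
[234.1 234.6] [72.  80.3]
[237.3 241.7] [ 57.5 102.7]
[232.9 252. ] [ 57.5 138.8]
[232.9 256.9] [ 52.8 154.1]
[238.5 257.7] [ 39.8 153.7]
top
[170.8 174. ] [ 85.7 179.9]
[186.2 182.1] [ 59.8 138.7]
[199.2 181.2] [ 59.8 102.5]
[170.9 184.5] [ 56.2 181.3]
```

View pics/side13.png

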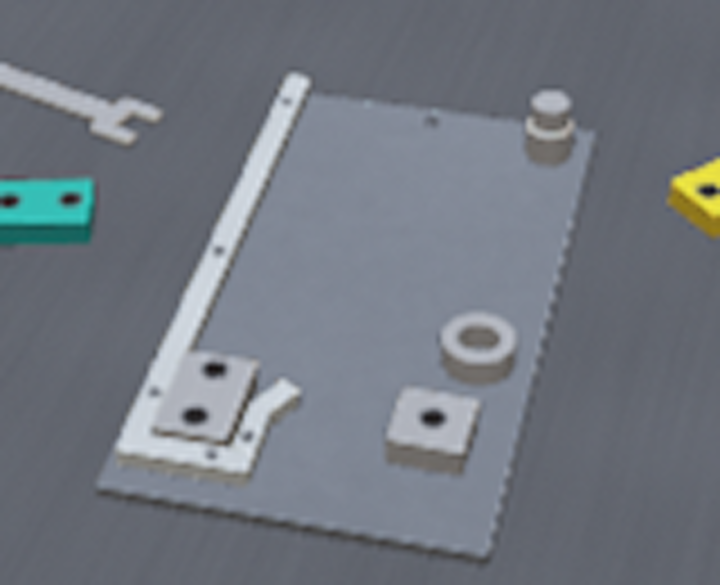

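View pics/top13.png

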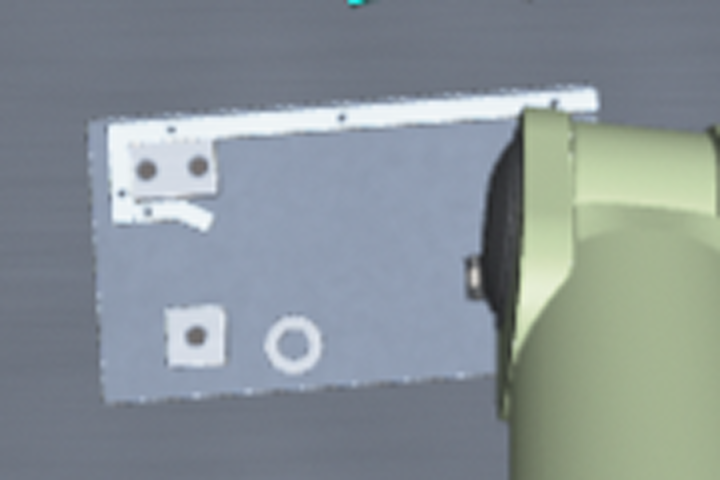

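Both views show the spacer seated in the corner pocket. From the top camera its holes are at (59.8,138.7) and (59.8,102.5), giving a centre of (59.8,120.6) against a target of (60,120), with yaw ≈ 0. The bystanders are unmoved and the hand is clear.

```bash
python3 -c "
from h import *
order.job_done(); st()"
```

```text
the job is handed in; nothing more can be done
the job is handed in; nothing more can be done
```

The spacer is home in the corner pocket and the job is handed in at about 15 s of the 54 s allowed. I pushed it with the closed fingertips only, and never gripped or lifted it.

- **Onto the rail:** The first two pushes each over-rotated it, by about 0.1 rad to either side, so I moved the contact point between pushes. It then went flat on the rail about 5 mm along from where it lay.
- **Along the rail:** I slid it from its -y end with a slight bias toward the rail. The pictures after each slide step showed it flat, until it met the end stop at about 13 N. The highest force I read was about 25 N (21 N sideways), when pressing it flat on the rail.

**Last checks:**
- The top camera put its centre at (59.8, 120.6) mm in the plate's frame, against a target of (60, 120), with yaw about 0.
- The side camera read x = 57.5. That agrees with the steady 2–4 mm offset between the two cameras seen throughout, so I trust the top view and the contact force.
- The short spacer, ring, socket and both look-alikes looked unmoved in the views that showed them. The oil filter, jar, tall socket and much of the wrench were outside my final crops, but the hand never came near them.
- The hand was clear, with the force reading near zero. I could not read the robot's state again after handing in.

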